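# Snug an adjustable wrench on a buggy's wheel nut and tighten it

## Task

The adjustable wrench lies loosely over the wheel nut with its jaw open. Leave it there and roll its worm, bearing on it only lightly, until the jaw is snug on the nut with no play; only then swing the handle clockwise (seen from above) to tighten the nut by a sixth of a turn. Leave the wrench lying level and snug on the nut, let go, and do not disturb the cup, the speaker or the screwdriver.

Things in the scene. Friction and masses are not known exactly. Their poses are not given: they have to be found in the camera images.
- stand: Round aluminium foot (150 mm across) of a sprung wheel stand, fixed; origin under its centre on the bench. A model-car wheel lies flat on it: black tyre 188 mm across, its upper side wall a flat ring of 62 to 90 mm radius, top 95 mm above the bench; inside it the white disc is recessed (78 mm above the bench). The nut is in the middle of the wheel.
- wheel (a joint): How far (m) the wheel, with nut and wrench, has sunk straight down on the stand's spring: 0 at rest, 0.004 at the bottom. It begins to sink under 1 to 6 N (the weights vary) and then yields 1 mm per 6 N; it springs back. A given depth is therefore no sure measure of the pressure.
- nut (a joint): Angle (rad) the wheel nut has turned, 0 at the start, growing clockwise seen from above (tightening). It turns stiffly, about 0.2 N m, and has no stop within 2.5 rad.
- nut_centre (a point): Centre of the top face of the plain hexagonal wheel nut: 24 mm across flats, 27.7 mm across corners, 14 mm high, axis vertical, on a round flange 38 mm across whose top is 95 mm above the bench (level with the tyre's top). Turns with the nut; z up. A 10 mm thick axle end stands 3.5 mm above the nut's top.
- wrench: Steel adjustable wrench, about 230 mm long, loose (0.4 kg), lying flat on the nut's flange and the tyre, its open mouth round the nut. Frame: origin at the underside, in the middle of the mouth; x out of the mouth (the handle lies the other way), z up. Head and jaws 13 mm thick; head from x = -63 to -17 mm, y = +-23 mm.
- mouth (a point): The wrench's origin, with its axes: on the nut's axis, 14 mm below the nut's top, when snug. Fixed jaw at -y, its flat face at y = -12 mm; moving jaw at +y, its face at y = -12 mm + opening; throat wall at x = -17 mm, jaw tips at x = +12 mm.
- worm_top (a point): Highest point of the worm, a knurled steel roller behind the jaws: 22 mm diameter, 16 mm long, axle along the wrench's y; at (-36, 6, 17.5) mm of the wrench, 4.5 mm proud of the head, 3.5 mm above the nut's top. Has the wrench's axes. Stroking a pressed fingertip over it towards the nut (wrench +x) closes the jaw, the other way opens it; this takes about 5 N along the surface, so press 8-12 N.
- worm: The worm itself; origin at its centre (11 mm below worm_top), y along its axle; turns about y with positive sense closing the jaw, 1.2 mm of jaw per rad (0.11 mm per mm of stroke). It stays where it is left; when the jaw meets the nut it stops and the fingertip slips over it, dragging harder.
- jaw (a joint): Opening of the wrench's jaw (m), between its two flat faces: 0.027 to 0.030 at the start, 0.024 when snug on the nut; the reading is too noisy to tell snug from nearly snug at a glance.
- handle_grip (a point): On the handle's centre line at mid thickness, 148 mm from the nut's axis; good to push or grip. Wrench axes. The handle is 22 mm wide, 11 mm thick, starts at (-40, 2) mm of the wrench and runs 187 mm at 165 degrees counter-clockwise from its +x (to -x, a little +y). Over 100 mm from the nut's axis it hangs free, underside 95 mm above the bench; push it sideways or straddle it.
- cup: White paper cup, 76 mm across the rim, 95 mm high, bystander; origin under its centre.
- speaker: Round black rubber-skinned speaker, 84 mm across, 45 mm high, bystander; origin under its centre.
- driver: Screwdriver with a blue handle lying on the bench, bystander; origin under its middle, x along it to the tip.
Things that resemble listed ones, but are neither listed nor needed, are in the scene too. There is more than one size of the wrench; the one meant has the size given above. There is more than one size of the stand; the one meant has the size given above.

How it is judged:
On the way, in this order (a step that is already met when the one before it is completed fails the run):
1. the jaw is closed snugly on the nut, before the nut is turned (value of joint jaw below 0.0247 m and value of joint nut below 0.12 rad and horizontal distance between mouth and nut_centre below 0.006 m and z of mouth in the frame of nut_centre between -0.018 and -0.01 m and angle between wrench's own z axis and vertical below 0.1 rad), for 0.2 s.
2. the nut is tightened with the snug wrench by 45 to 80 degrees (value of joint jaw below 0.0247 m and value of joint nut between 0.785 and 1.4 rad and horizontal distance between mouth and nut_centre below 0.006 m and z of mouth in the frame of nut_centre between -0.018 and -0.01 m and angle between wrench's own z axis and vertical below 0.1 rad), for 0.2 s.
At the end, for the whole second after the job is handed in: The nut stands 45 to 80 degrees (0.785 to 1.4 rad) clockwise of its start, the jaw is open by less than 24.7 mm (snug), and the wrench lies level (within 0.1 rad) and at rest on the nut, its mouth within 6 mm of the nut's axis, released (all of step 2 and linear speed of wrench below 0.02 m/s and contact force between the fingers and wrench below 0.1 N); the robot touches nothing.
It fails at once if the nut is turned (over 0.15 rad either way) while the jaw is slack (open over 25 mm) (value of joint jaw above 0.025 m and (value of joint nut above 0.15 rad or value of joint nut below -0.15 rad)).
It fails at once if the nut is loosened by more than 0.2 rad (value of joint nut below -0.2 rad).
It fails at once if the worm is pressed with more than 17 N (contact force between the fingers and worm above 17 N).
It fails at once if the wrench is lifted off the nut (z of mouth in the frame of nut_centre above -0.004 m).
It fails at once if the cup, speaker or screwdriver is moved over 30 mm, or the cup or speaker tipped ((distance of cup from where it was at the start of the episode above 0.03 m or angle between cup's own z axis and vertical above 0.35 rad) or (distance of speaker from where it was at the start of the episode above 0.03 m or angle between speaker's own z axis and vertical above 0.35 rad) or distance of driver from where it was at the start of the episode above 0.03 m).
It also fails if it takes over 72 s, if anything falls off the work surface, if the arm or the gripper's body presses on something with over 40 N, if the wrist force passes 120 N, or if a joint passes its speed limit or range.

## Robot

A 7-joint arm with a two-finger parallel gripper is mounted at the origin on the work surface. World frame = base frame: x ahead of the robot, y to its left, z up, the work surface at z = 0. Lengths are in m, angles in rad, forces in N, time in s.
With the tool pointing down it reaches from about 0.4 to 0.9 m from the base axis. Payload 5.5 kg.
Tool frame: the origin (TCP) lies on the centre line of the jaws, within the pads' length; the fingertips stand 19 mm ahead of it and the grasp point (between the pads) is the TCP; z points along the fingers, x is the direction in which the jaws open and shut, and the axes are right-handed (so a half turn about z gives the same grasp; the last joint's range is limited). The gripper opens to 85 mm and grips with 20 to 120 N. Pads are 22 mm wide; open, the fingers measure 114 mm over their backs; the gripper's body (76 mm by 85 mm) begins 54 mm behind the grasp point. The pads swing forward as they close: fully open they stand 13 mm farther back than shut.
Start: joints at [1.545, 0.501, -0.427, 1.55, 0.221, 1.138, -0.21], TCP at [0.185, -0.623, 0.25] pointing down, gripper open.
Joint ranges: [-2.88, 2.88], [-0.31, 2.03], [-1.54, 1.56], [0.2, 2.42], [-1.41, 4.55], [0.19, 2.02], [-2.57, 2.57]. Speed limits (rad/s): [2.57, 2.57, 3.14, 3.14, 3.14, 3.14, 3.14].

## Interface

Orientations are given as a 3x3 rotation matrix whose columns are the frame's x, y, z axes.
In Python, from workcell import bot gives the robot as it stands.
- The arm moves only by the shell command python3 -m handwheel 'ROWS'. ROWS is JSON, a list that holds one entry, the list of rows, each a list of 5 numbers: the opening, from -1 (shut) to 1 (fully open), so that 0 is half open, then the shift along the tool's x, y, z in mm, then the turn about the tool's z in rad. In form: [[[grip, tx, ty, tz, twist], ...]]. A call has 1 to 8 rows; each row is the pose to reach, as a shift and turn from the pose commanded when the call began, along the tool's axes at that moment; what a row does not reach only later rows make up. A row lasts 1/10 s, in which the tool goes at most 50 mm and 8.59 degrees, less where a joint would pass 70% of its speed; a pose out of reach is approached as far as the arm can. A call with a gripper value outside its range is refused whole. The fingers move at their own pace and stop on an object; the grip force is fixed at half the most. Time passes only in rows, so rows that repeat a pose let the fingers close. It gives the time, the measured TCP pose, the force and the opening at its end, in the units of the state.
- bot.get_obs(): the state, without advancing time (a new reading comes with each control period).
- bot.capture(name): name is "scene" or "top" or "wrist"; returns a dict with "image" (384x512x3 uint8, red, green, blue), "fx", "fy", "cx", "cy" (pixels), "position" and "rotation" of the camera in the world. Camera axes: x right, y up, looking along -z (the intrinsics and any distortion apply to the point x, -y, -z); pixel columns grow to the right and rows downward; lengths in m; the calibration is good to about 2 mm. A picture is of the moment at which its call begins. There is no depth.
- bot.sign_off(): hands the job in, once; it reports no verdict.
The state is a dict: "clock": time; "q": joint angles; "dq": joint speeds; "effort": joint torques, N m; "tool_pos": TCP position; "tcp_rot": TCP orientation; "force": force on the tool from outside, world axes, zero at the start; "wrist_torque": the same for the moment, N m; "width": opening from 0.0 (shut) to 1.0 (fully open).
Only numpy, scipy, OpenCV 4.12 (cv2) and the standard library are available. Lean on these libraries where they do the work, as an engineer would, in place of code of your own. Each camera call takes 0.05 s, during which the arm holds its last target. There are 200 camera calls.

## Working session

There is one attempt and no reset: what is moved stays moved. The work goes in short steps, Python scripts to look and compute and a shell command to move; the robot and the scene stay as the last step left them, time stands still between calls to the robot, and variables do not carry over. Pictures are saved under pics/ and viewed, about 8 in all and at most 12, crops included, and the job is handed in when it is done.

```bash
mkdir -p pics; ls
cat > h.py <<'E'
import numpy as np, cv2
from workcell import bot
def cap(n,f=None):
    c=bot.capture(n)
    if f: cv2.imwrite('pics/'+f,c['image'][:,:,::-1])
    return c
def ray(c,u,v):
    d=np.array([(u-c['cx'])/c['fx'],-(v-c['cy'])/c['fy'],-1.]); return np.array(c['position']),np.array(c['rotation'])@d
def onz(c,u,v,z):
    p,d=ray(c,u,v); return p+d*(z-p[2])/d[2]
def proj(c,P):
    q=np.array(c['rotation']).T@(np.array(P)-np.array(c['position'])); return c['cx']+c['fx']*q[0]/-q[2], c['cy']-c['fy']*q[1]/-q[2]
def tri(c1,a,c2,b):
    p,d=ray(c1,*a);q,e=ray(c2,*b);d=d/np.linalg.norm(d);e=e/np.linalg.norm(e)
    s=np.linalg.lstsq(np.c_[d,-e],q-p,rcond=None)[0];x=p+s[0]*d;y=q+s[1]*e
    return (x+y)/2,np.linalg.norm(x-y)
E
python3 - <<'E'
from h import *
import pickle
o=bot.get_obs();print(o)
cs={n:cap(n) for n in("scene","top","wrist")}
pickle.dump(cs,open('c0.pkl','wb'))
for n,c in cs.items(): print(n,[x for k,x in c.items() if k!='image'])
im=np.hstack([cs['scene']['image'],cs['top']['image']]);cv2.imwrite('pics/scene.png',cs['scene']['image'][:,:,::-1])
cv2.imwrite('pics/top.png',cv2.resize(cs['top']['image'][:,:,::-1],(800,600),interpolation=3))
E
```

```text
pics
{'clock': 0.0, 'q': array([ 1.54517874,  0.50185319, -0.42675394,  1.55147793,  0.220796  ,
        1.13829   , -0.21031311]), 'dq': array([ 6.04098000e-04,  1.17028703e-03,  4.80788395e-04, -7.05880227e-04,
        1.35470955e-04,  1.23531253e-06,  8.21185175e-04]), 'effort': array([-6.10990155e-04, -5.69508934e+01, -5.81573680e+00, -2.80943120e+01,
        1.07612243e-02,  1.20426505e-02, -1.13128749e-05]), 'tool_pos': array([ 0.18487843, -0.62245476,  0.24924105]), 'tcp_rot': array([[ 2.84830879e-01, -9.58577649e-01, -5.12125315e-04],
       [-9.58575750e-01, -2.84831334e-01,  1.90832164e-03],
       [-1.97514381e-03, -5.26380217e-05, -9.99998048e-01]]), 'force': array([ 0.45207707,  0.55581813, -0.00284317]), 'wrist_torque': array([-0.02049441,  0.03645017,  0.01029987]), 'width': 1.0003408514750942}
scene [415.6226755799537, 415.6226755799537, 254.13451296458084, 187.87103133667438, array([ 1.33684774, -0.12733338,  0.91075149]), array([[ 2.09819907e-01, -7.30163247e-01,  6.50259364e-01],
       [ 9.77739617e-01,  1.56064401e-01, -1.40246725e-01],
       [ 9.20665732e-04,  6.65210896e-01,  7.46654951e-01]])]
top [443.17058924392586, 443.17058924392586, 259.6073004088957, 193.8804103997644, array([0.31537178, 0.03308999, 1.45437015]), array([[ 0.04555315,  0.97816398, -0.20278099],
       [-0.99895598,  0.0453042 , -0.00587163],
       [ 0.00344342,  0.20283675,  0.97920651]])]
wrist [303.1004169537635, 303.1004169537635, 248.50683666310127, 188.39074841896934, array([ 0.25582754, -0.60192545,  0.37414849]), array([[ 0.28480354,  0.91627453,  0.28165215],
       [-0.95858478,  0.27268403,  0.08221099],
       [-0.00147421, -0.29340144,  0.95598819]])]
```

View pics/top.png

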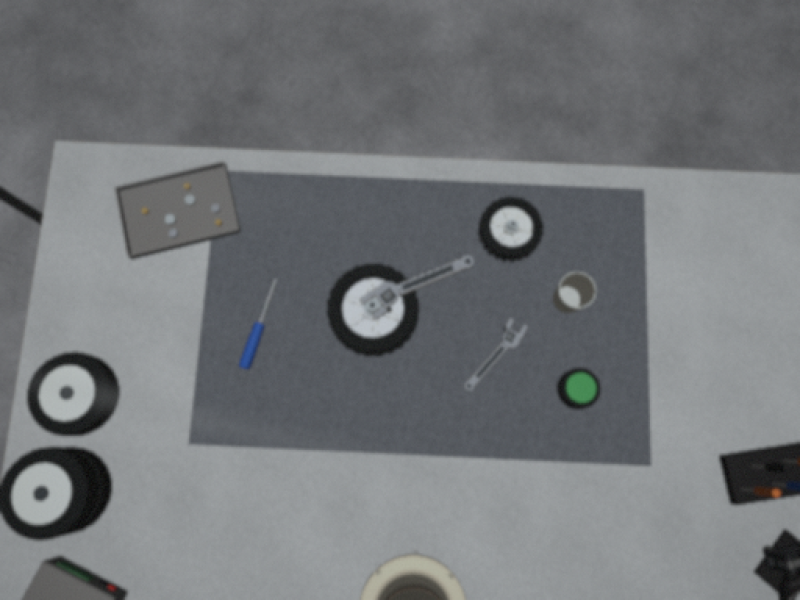

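View pics/scene.png

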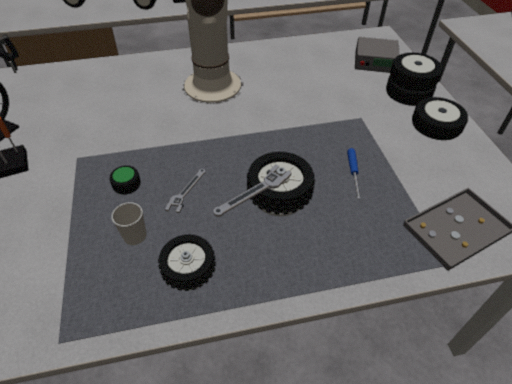

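The top view shows the large wheel at about (373,308), with the wrench handle running to (467,262). The cup is at (575,290), the speaker at (580,388) and the driver at (258,330). The decoys are the small wheel and the small wrench. Next I'll locate these points and work out the hover pose.

Run:
```python
from h import *
import pickle
cs=pickle.load(open('c0.pkl','rb'));t=cs['top'];s=cs['scene'];k=512/800
for n,(u,v),z in[('wheel',(373,308),.095),('hend',(467,262),.1),('worm',(389,295),.11),('cup',(577,280),.095),('spk',(580,388),.045),('drv',(258,330),.02)]: print(n,onz(t,u*k,v*k,z).round(3))
print(tri(t,(467*k,262*k),s,(220,210)), tri(t,(389*k,295*k),s,(271,176)))
w=cs['wrist'];o=bot.get_obs();R=o['tcp_rot'];p=o['tool_pos']
print('cam in tool',R.T@(w['position']-p),'\n',R.T@w['rotation'])
```

```text
wheel [0.584 0.106 0.095]
hend [ 0.686 -0.079  0.1  ]
worm [0.608 0.075 0.11 ]
cup [ 0.66  -0.302  0.095]
spk [ 0.448 -0.32   0.045]
drv [0.54  0.348 0.02 ]
(array([ 0.68598065, -0.07635005,  0.10144859]), np.float64(0.004958801506878158)) (array([0.60824161, 0.07514466, 0.11068705]), np.float64(0.0005213207263067235))
cam in tool [ 0.000161   -0.07384747 -0.12466327] 
 [[ 9.99999999e-01  1.68803358e-05 -4.16522467e-05]
 [ 3.91250184e-06 -9.55962522e-01 -2.93488767e-01]
 [-4.47721757e-05  2.93488766e-01 -9.55962521e-01]]
```

```bash
python3 -m handwheel '[[[-1,-34,-37,0,0],[-1,-68,-74,0,0],[-1,-102,-111,0,0],[-1,-136,-148,0,0],[-1,-170,-185,0,0],[-1,-204,-222,0,0],[-1,-238,-259,0,0],[-1,-270,-295,0,0]]]' && python3 -m handwheel '[[[-1,-34,-37,0,0],[-1,-68,-74,0,0],[-1,-102,-111,0,0],[-1,-136,-148,0,0],[-1,-170,-185,0,0],[-1,-204,-222,0,0],[-1,-240,-262,0,0],[-1,-279,-305,0,0]]]' && python3 -m handwheel '[[[-1,0,0,0,0.14],[-1,0,0,0,0.28],[-1,0,0,0,0.42],[-1,0,0,0,0.56],[-1,0,0,0,0.7],[-1,0,0,0,0.84],[-1,0,0,0,0.98],[-1,0,0,0,1.13]]]'
python3 - <<'E'
from h import *
import pickle
o=bot.get_obs();print(o['q'].round(2))
c=cap('wrist');pickle.dump(c,open('w1.pkl','wb'))
cv2.imwrite('pics/w1.png',cv2.resize(c['image'][:,:,::-1],(800,600),interpolation=3))
E
```

```text
clock: 0.95
tool_pos: [0.3915, -0.2784, 0.2504]
tcp_rot: [[0.285, -0.959, -0.0], [-0.959, -0.285, -0.001], [0.0, 0.0, -1.0]]
force: [1.4, -0.1, 0.2]
width: 0.004
clock: 1.75
tool_pos: [0.5977, 0.0641, 0.25]
tcp_rot: [[0.284, -0.959, -0.0], [-0.959, -0.284, -0.0], [0.0, 0.0, -1.0]]
force: [0.1, -0.7, 0.2]
width: -0.001
clock: 2.55
tool_pos: [0.5952, 0.0619, 0.2459]
tcp_rot: [[-0.697, -0.717, -0.01], [-0.717, 0.697, -0.002], [0.008, 0.006, -1.0]]
force: [0.2, 1.0, -2.3]
width: 0.001
[ 0.02  0.4  -0.22  1.69  0.1   1.08 -2.57]
```

View pics/w1.png

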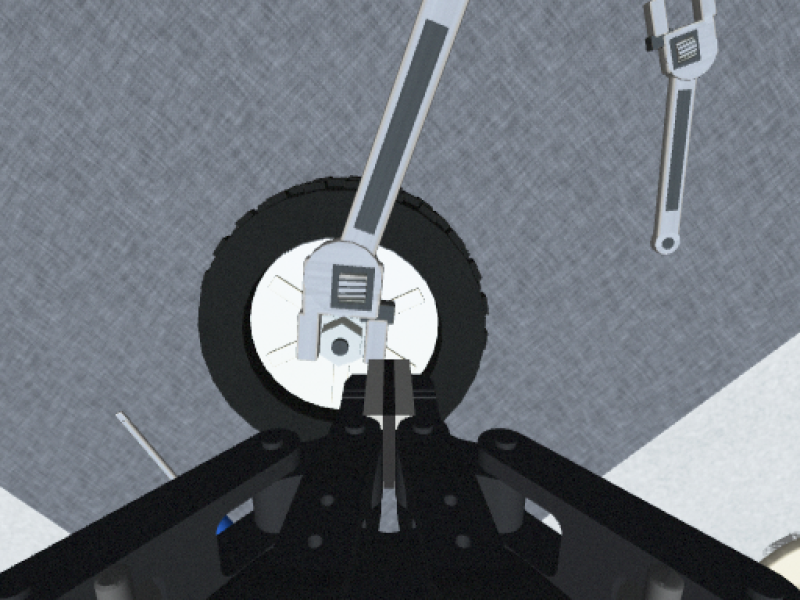

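The close view shows the axle end at (341,347), the worm at (352,287) and the fingertip at (389,360). The moving jaw is on the left and the handle goes up. J7 is at its limit, so I'll measure here and then turn the tool half round.

Run:
```python
from h import *
import pickle
c=pickle.load(open('w1.pkl','rb'));cs=pickle.load(open('c0.pkl','rb'));t=cs['top'];s=cs['scene'];k=.64
P={'axle':((341,347),.1125),'worm':((352,287),.1125),'h1':((444,20),.106),'h2':((364,225),.106)}
W={}
for n,((u,v),z) in P.items(): W[n]=onz(c,u*k,v*k,z);print(n,W[n].round(4))
print(tri(c,(352*k,287*k),t,(389*k,295*k)),tri(c,(352*k,287*k),s,(271,176)))
d=W['h1']-W['h2'];print('handle ang',np.degrees(np.arctan2(d[1],d[0])))
# wrench outer edges of jaws: left jaw left edge & right jaw right edge
for n,a,b in(('L',(297,355),(304,262)),('R',(386,355),(382,262))):
  A=onz(c,a[0]*k,a[1]*k,.108);B=onz(c,b[0]*k,b[1]*k,.108);e=A-B;print(n,A.round(4),np.degrees(np.arctan2(e[1],e[0])))
a=W['axle']-W['worm'];print('worm->axle',np.linalg.norm(a),np.degrees(np.arctan2(a[1],a[0])))
```

```text
axle [0.5859 0.1069 0.1125]
worm [0.6073 0.0759 0.1125]
h1 [ 0.671  -0.0535  0.106 ]
h2 [0.6269 0.047  0.106 ]
(array([0.60748187, 0.07502839, 0.11468809]), np.float64(0.0006179414085292856)) (array([0.60675342, 0.07626822, 0.10913477]), np.float64(0.000911918473671526))
handle ang -66.25475146466087
L [0.5997 0.1313 0.108 ] 128.57588574244878
R [0.5621 0.0929 0.108 ] 137.95875231948708
worm->axle 0.03766648172474542 124.54833622731877
```

```bash
python3 -m handwheel '[[[-1,0,0,0,-0.14],[-1,0,0,0,-0.28],[-1,0,0,0,-0.42],[-1,0,0,0,-0.56],[-1,0,0,0,-0.7],[-1,0,0,0,-0.84],[-1,0,0,0,-0.98],[-1,0,0,0,-1.12]]]' >/dev/null&& python3 -m handwheel '[[[-1,0,0,0,-0.14],[-1,0,0,0,-0.28],[-1,0,0,0,-0.42],[-1,0,0,0,-0.56],[-1,0,0,0,-0.7],[-1,0,0,0,-0.84],[-1,0,0,0,-0.98],[-1,0,0,0,-1.12]]]' >/dev/null && python3 -m handwheel '[[[-1,0,0,0,-0.14],[-1,0,0,0,-0.28],[-1,0,0,0,-0.42],[-1,0,0,0,-0.56],[-1,0,0,0,-0.7],[-1,0,0,0,-0.84],[-1,0,0,0,-0.9],[-1,0,0,0,-0.9]]]'
```

```text
clock: 5.0
tool_pos: [0.5953, 0.0625, 0.2466]
tcp_rot: [[0.696, 0.718, -0.009], [0.718, -0.696, -0.002], [-0.008, -0.005, -1.0]]
force: [0.1, 0.8, 0.0]
width: 0.001
```

```bash
python3 -m handwheel '[[[-1,9,4,40,0.09],[-1,17,9,70,0.09],[-1,18,9,90,0.09],[-1,18,9,103,0.09],[-1,18,9,103,0.09]]]'
python3 - <<'E'
from h import *
c=cap('wrist')
cv2.imwrite('pics/w2.png',cv2.resize(c['image'][60:,:,::-1],(800,506),interpolation=3))
print(proj(c,[.6073,.0759,.1125]))
E
```

```text
clock: 5.5
tool_pos: [0.612, 0.0687, 0.1415]
tcp_rot: [[0.759, 0.651, -0.012], [0.651, -0.759, -0.003], [-0.011, -0.006, -1.0]]
force: [0.6, 0.7, -1.0]
width: 0.001
(np.float64(253.21470799487702), np.float64(222.4361343243259))
```

View pics/w2.png

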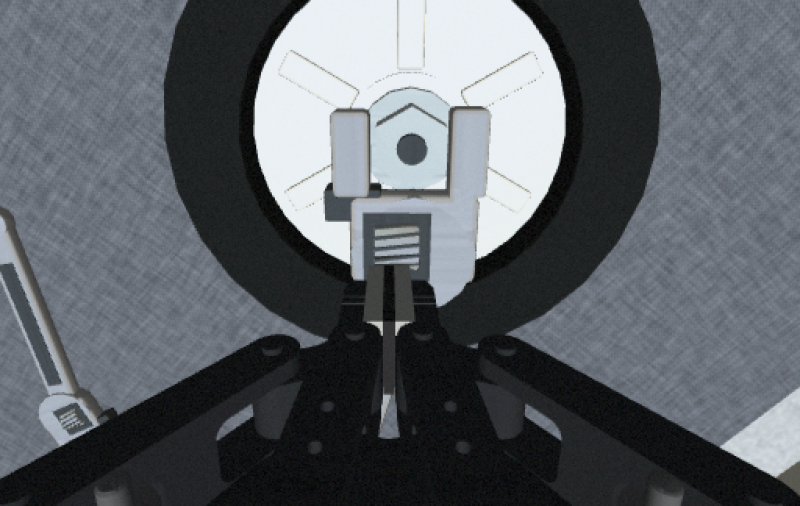

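The view shows the finger just behind the worm. The worm is centred at column 397 and the finger at 388, and the mouth is square in the image, so I'll shift +2 mm and come down in small steps.

```bash
H="python3 -m handwheel"; f(){ grep -E 'tool_pos|force'; }
python3 -m handwheel '[[[-1,2,0,4,0],[-1,2,0,8,0],[-1,2,0,8,0],[-1,2,0,8,0]]]'|f; python3 -m handwheel '[[[-1,0,0,0.7,0],[-1,0,0,0.7,0]]]'|f; python3 -m handwheel '[[[-1,0,0,0.7,0],[-1,0,0,0.7,0]]]'|f
```

```text
tool_pos: [0.6149, 0.0702, 0.1355]
force: [-0.2, 0.3, 0.0]
tool_pos: [0.6148, 0.0701, 0.1346]
force: [-0.5, -0.5, 0.6]
tool_pos: [0.6147, 0.0702, 0.1337]
force: [-0.3, 0.7, 0.0]
```

```bash
f(){ grep -E 'tool_pos|force'; }
python3 -m handwheel '[[[-1,0,0,0.7,0],[-1,0,0,0.7,0]]]'|f; python3 -m handwheel '[[[-1,0,0,0.7,0],[-1,0,0,0.7,0]]]'|f;  python3 -m handwheel '[[[-1,0,0,0.5,0],[-1,0,0,0.5,0]]]'|f
```

```text
tool_pos: [0.6147, 0.0701, 0.1329]
force: [-0.7, -0.1, -0.9]
tool_pos: [0.6147, 0.0701, 0.1322]
force: [-0.3, -0.2, -0.4]
tool_pos: [0.6147, 0.0702, 0.1318]
force: [-0.1, 0.1, -0.1]
```

```bash
f(){ grep -E 'tool_pos|force'; }
python3 -m handwheel '[[[-1,0,0,0.5,0],[-1,0,0,0.5,0]]]'|f; python3 -m handwheel '[[[-1,0,0,0.5,0],[-1,0,0,0.5,0]]]'|f
```

```text
tool_pos: [0.6148, 0.0702, 0.1314]
force: [-0.2, -0.2, 1.2]
tool_pos: [0.6148, 0.0702, 0.1311]
force: [-1.0, -0.8, 2.8]
```

```bash
f(){ grep -E 'tool_pos|force'; }
python3 -m handwheel '[[[-1,0,0,0.5,0],[-1,0,0,0.5,0],[-1,0,0,0.5,0]]]'|f; python3 -m handwheel '[[[-1,0,0,0.5,0],[-1,0,0,0.5,0],[-1,0,0,0.5,0]]]'|f
```

```text
tool_pos: [0.6148, 0.0702, 0.1306]
force: [-2.0, -0.4, 4.5]
tool_pos: [0.6149, 0.0702, 0.1303]
force: [-2.0, -1.1, 6.8]
```

```bash
f(){ grep -E 'tool_pos|force'; }
python3 -m handwheel '[[[-1,0,0,0.6,0],[-1,0,0,0.6,0]]]'|f; python3 -m handwheel '[[[-1,0,-2,0,0],[-1,0,-4,0,0],[-1,0,-6,0,0],[-1,0,-8,0,0]]]'|f
```

```text
tool_pos: [0.6149, 0.0703, 0.1299]
force: [-2.3, -1.0, 8.7]
tool_pos: [0.6124, 0.0735, 0.1305]
force: [3.1, -4.8, 7.2]
```

```bash
f(){ grep -E 'tool_pos|force'; }
python3 -m handwheel '[[[-1,0,-2,0.3,0],[-1,0,-4,0.3,0],[-1,0,-6,0.3,0]]]'|f; python3 -m handwheel '[[[-1,0,-2,0.2,0],[-1,0,-4,0.2,0],[-1,0,-6,0.2,0]]]'|f
```

```text
tool_pos: [0.6084, 0.0782, 0.1304]
force: [2.5, -5.2, 8.4]
tool_pos: [0.6045, 0.0827, 0.1303]
force: [3.0, -5.0, 9.3]
```

```bash
f(){ grep -E 'tool_pos|force'; }
python3 -m handwheel '[[[-1,0,-2,0,0],[-1,0,-2,0,0]]]'|f
python3 -m handwheel '[[[-1,0,0,-7,0],[-1,0,12,-7,0],[-1,0,22,-7,0],[-1,0,22,-4,0],[-1,0,22,-2,0],[-1,0,22,-1,0],[-1,0,22,-0.5,0],[-1,0,22,-0.3,0]]]'|f
```

```text
tool_pos: [0.6029, 0.0846, 0.1303]
force: [2.3, -4.8, 7.9]
tool_pos: [0.6146, 0.0697, 0.1292]
force: [-0.6, -3.4, 4.9]
```

```bash
f(){ grep -E 'tool_pos|force'; }
python3 -m handwheel '[[[-1,0,-2,0,0],[-1,0,-4,0,0],[-1,0,-6,0.2,0],[-1,0,-8,0.2,0]]]'|f;python3 -m handwheel '[[[-1,0,-2,0.2,0],[-1,0,-4,0.2,0],[-1,0,-6,0.2,0],[-1,0,-8,0.2,0]]]'|f;python3 -m handwheel '[[[-1,0,-2,0.2,0],[-1,0,-4,0.2,0],[-1,0,-6,0.2,0],[-1,0,-6,0.2,0]]]'|f
```

```text
tool_pos: [0.6118, 0.0732, 0.13]
force: [1.6, -8.5, 8.2]
tool_pos: [0.6061, 0.0797, 0.1301]
force: [0.3, -8.5, 10.3]
tool_pos: [0.6023, 0.085, 0.1302]
force: [0.2, -7.6, 10.6]
```

Lateral force appeared, so I'll lift and take a look.

```bash
f(){ grep -E 'clock|tool_pos|force'; }
python3 -m handwheel '[[[-1,0,0,-4,0],[-1,0,4,-8,0],[-1,0,22,-10,0],[-1,0,22,-10,0],[-1,0,22,-10,0]]]'|f
python3 - <<'E'
from h import *
c=cap('wrist')
cv2.imwrite('pics/w3.png',cv2.resize(c['image'][60:,:,::-1],(800,506),interpolation=3))
E
```

```text
clock: 11.85
tool_pos: [0.615, 0.0693, 0.1379]
force: [-0.0, -0.6, -0.0]
```

View pics/w3.png

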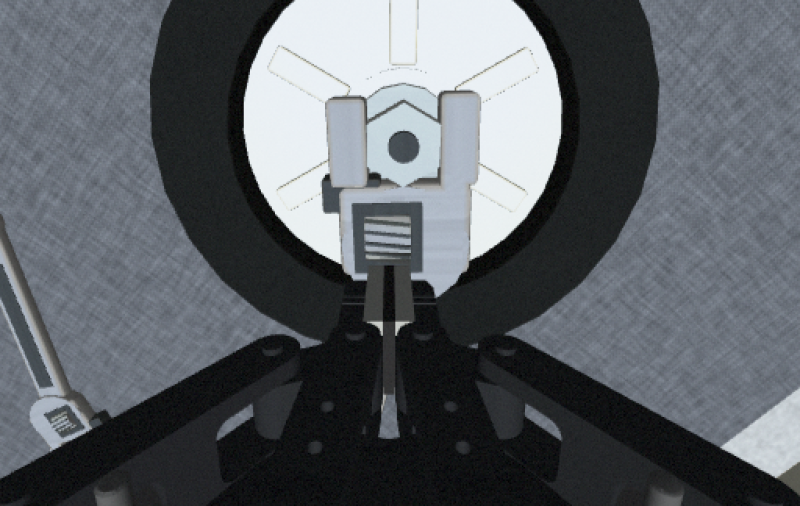

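The wrench has slid forward until its throat meets the nut's corner, which is within tolerance, and the jaws look nearly on the flats. I'll stroke again from 3 mm further forward and watch the drag.

```bash
f(){ grep -E 'tool_pos|force'; }
python3 -m handwheel '[[[-1,0,-3,4,0],[-1,0,-3,7,0],[-1,0,-3,8,0],[-1,0,-3,8.5,0],[-1,0,-3,8.8,0],[-1,0,-3,8.8,0]]]'|f
python3 -m handwheel '[[[-1,0,-2,0,0],[-1,0,-4,0,0],[-1,0,-6,0.2,0],[-1,0,-6,0.2,0]]]'|f
```

```text
tool_pos: [0.6121, 0.0735, 0.1303]
force: [-3.6, -0.4, 7.4]
tool_pos: [0.6108, 0.0754, 0.1308]
force: [1.9, -3.9, 7.0]
```

```bash
f(){ grep -E 'tool_pos|force'; }
python3 -m handwheel '[[[-1,0,-2,0.3,0],[-1,0,-4,0.3,0],[-1,0,-4,0.3,0]]]'|f
python3 -m handwheel '[[[-1,0,-2,0.2,0],[-1,0,-4,0.2,0],[-1,0,-4,0.2,0]]]'|f
python3 -m handwheel '[[[-1,0,-2,0.2,0],[-1,0,-4,0.2,0],[-1,0,-4,0.2,0]]]'|f
```

```text
tool_pos: [0.6085, 0.0784, 0.1307]
force: [2.6, -4.2, 6.2]
tool_pos: [0.6061, 0.0816, 0.1306]
force: [3.6, -3.3, 7.4]
tool_pos: [0.6037, 0.0847, 0.1306]
force: [2.7, -4.2, 7.5]
```

```bash
f(){ grep -E 'clock|tool_pos|force'; }
python3 -m handwheel '[[[-1,0,-2,0,0],[-1,0,-2,-6,0],[-1,0,18,-8,0],[-1,0,18,-8,0],[-1,0,18,-8,0]]]'|f
python3 - <<'E'
from h import *
c=cap('wrist');cv2.imwrite('pics/raw4.png',c['image'][:,:,::-1])
cv2.imwrite('pics/w4.png',cv2.resize(c['image'][110:230,180:340,::-1],(800,600),interpolation=cv2.INTER_CUBIC))
E
python3 -m handwheel '[[[-1,0,0,4,0],[-1,0,0,6.5,0],[-1,0,0,7.5,0],[-1,0,0,8,0],[-1,0,0,8,0]]]'|f
python3 -m handwheel '[[[-1,0,-2,0.2,0],[-1,0,-4,0.4,0],[-1,0,-6,0.4,0],[-1,0,-8,0.4,0]]]'|f
```

```text
clock: 14.3
tool_pos: [0.6121, 0.0726, 0.1363]
force: [-1.2, 0.2, 0.3]
clock: 14.85
tool_pos: [0.6123, 0.0736, 0.1297]
force: [-3.9, -0.7, 9.9]
clock: 15.25
tool_pos: [0.6107, 0.0754, 0.1302]
force: [3.8, -6.2, 8.9]
```

View pics/w4.png

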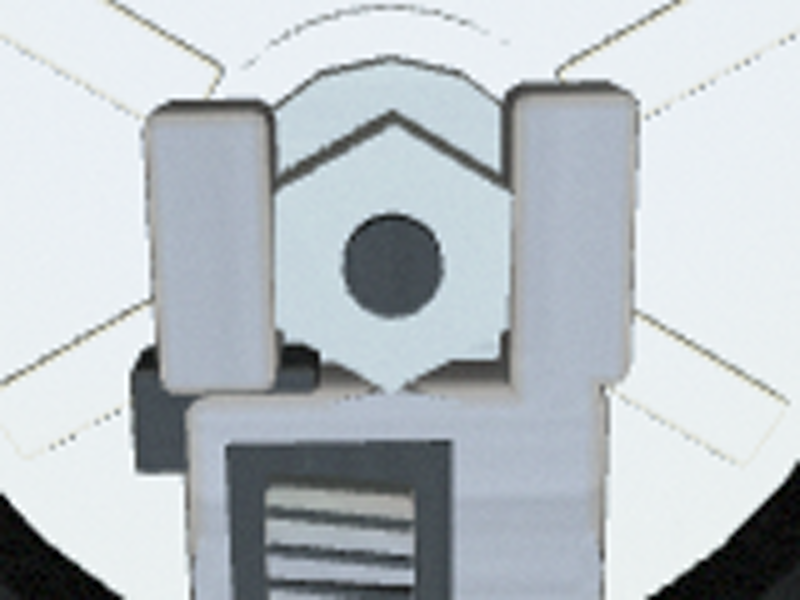

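The crop shows the jaw faces at columns 273 and 510, right against both nut flats, so it is snug or nearly so. I'll continue this stroke to see whether the drag stays above the earlier 5 N.

```bash
f(){ grep -E 'tool_pos|force'; }
python3 -m handwheel '[[[-1,0,-2,0.1,0],[-1,0,-4,0.1,0],[-1,0,-4,0.1,0]]]'|f
python3 -m handwheel '[[[-1,0,-2,0.1,0],[-1,0,-4,0.1,0],[-1,0,-4,0.1,0]]]'|f
python3 -m handwheel '[[[-1,0,-2,0.1,0],[-1,0,-4,0.1,0],[-1,0,-4,0.1,0]]]'|f
```

```text
tool_pos: [0.6077, 0.0795, 0.1302]
force: [3.0, -5.1, 9.1]
tool_pos: [0.6053, 0.0829, 0.1302]
force: [2.7, -3.8, 9.9]
tool_pos: [0.6028, 0.086, 0.1302]
force: [4.1, -3.7, 9.2]
```

```bash
f(){ grep -E 'clock|tool_pos|force'; }
python3 -m handwheel '[[[-1,0,-2,0,0],[-1,0,-2,-6,0],[-1,0,18,-8.5,0],[-1,0,18,-8.5,0],[-1,0,18,-8.5,0]]]'|f
python3 - <<'E'
from h import *
c=cap('wrist','raw5.png')
E
python3 -m handwheel '[[[-1,0,0,4,0],[-1,0,0,6.5,0],[-1,0,0,8,0],[-1,0,0,8.5,0],[-1,0,0,8.5,0]]]'|f
python3 -m handwheel '[[[-1,0,-2,0.1,0],[-1,0,-4,0.2,0],[-1,0,-6,0.2,0],[-1,0,-8,0.2,0]]]'|f
python3 -m handwheel '[[[-1,0,-2,0.1,0],[-1,0,-4,0.1,0],[-1,0,-6,0.1,0]]]'|f
python3 -m handwheel '[[[-1,0,-2,0.1,0],[-1,0,-4,0.1,0],[-1,0,-6,0.1,0]]]'|f
```

```text
clock: 16.65
tool_pos: [0.6107, 0.0742, 0.1359]
force: [-0.4, 0.2, -0.5]
clock: 17.2
tool_pos: [0.6111, 0.075, 0.1294]
force: [-4.0, -1.2, 14.1]
clock: 17.6
tool_pos: [0.6096, 0.0767, 0.13]
force: [4.2, -8.4, 10.5]
clock: 17.9
tool_pos: [0.6059, 0.0822, 0.1301]
force: [4.5, -5.9, 10.2]
clock: 18.2
tool_pos: [0.6022, 0.087, 0.13]
force: [4.8, -4.9, 10.0]
```

```bash
f(){ grep -E 'clock|tool_pos|force'; }
python3 -m handwheel '[[[-1,0,0,-4,0],[-1,0,4,-8.5,0],[-1,0,20,-8.5,0],[-1,0,20,-8.5,0],[-1,0,20,-8.5,0]]]'|f
python3 - <<'E'
from h import *
c=cap('wrist','raw6.png')
ims=[cv2.imread(f'pics/raw{i}.png')[110:240,180:340] for i in(4,5,6)]
cv2.imwrite('pics/cmp.png',np.vstack([np.hstack([cv2.resize(i[18:78,20:115],(380,240),interpolation=2) for i in ims[1:]]),np.hstack([cv2.resize(i[80:125,20:115],(380,180),interpolation=2) for i in ims[1:]])]))
E
```

```text
clock: 18.7
tool_pos: [0.6114, 0.073, 0.1353]
force: [-0.5, 0.2, 0.1]
```

View pics/cmp.png

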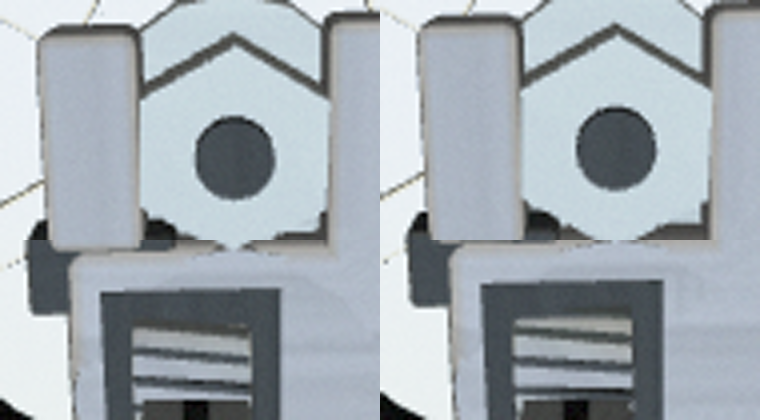

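The worm stripes shifted a little between the two pictures, so one more stroke will show whether it still turns.

```bash
f(){ grep -E 'clock|tool_pos|force'; }
python3 -m handwheel '[[[-1,0,0,4,0],[-1,0,0,6.5,0],[-1,0,0,7.5,0],[-1,0,0,8,0],[-1,0,0,8,0]]]'|f
python3 -m handwheel '[[[-1,0,-2,0.1,0],[-1,0,-4,0.3,0],[-1,0,-6,0.3,0],[-1,0,-8,0.3,0]]]'|f
python3 -m handwheel '[[[-1,0,-2,0.1,0],[-1,0,-4,0.1,0],[-1,0,-6,0.1,0]]]'|f
python3 -m handwheel '[[[-1,0,-2,0.1,0],[-1,0,-4,0.1,0],[-1,0,-6,0.1,0]]]'|f
python3 -m handwheel '[[[-1,0,0,-4,0],[-1,0,4,-8.5,0],[-1,0,20,-8.5,0],[-1,0,20,-8.5,0],[-1,0,20,-8.5,0]]]'|f
python3 - <<'E'
from h import *
c=cap('wrist','raw7.png')
ims=[cv2.imread(f'pics/raw{i}.png')[110:240,180:340] for i in(6,7)]
cv2.imwrite('pics/cmp2.png',np.vstack([np.hstack([cv2.resize(i[18:78,20:115],(380,240),interpolation=2) for i in ims]),np.hstack([cv2.resize(i[70:125,20:115],(380,220),interpolation=2) for i in ims])]))
E
```

```text
clock: 19.25
tool_pos: [0.6118, 0.0742, 0.1296]
force: [-2.4, -2.1, 11.9]
clock: 19.65
tool_pos: [0.6098, 0.0771, 0.1301]
force: [3.6, -6.6, 9.3]
clock: 19.95
tool_pos: [0.606, 0.0824, 0.1301]
force: [4.6, -4.7, 10.1]
clock: 20.25
tool_pos: [0.6022, 0.087, 0.1301]
force: [4.2, -5.1, 10.1]
clock: 20.75
tool_pos: [0.6115, 0.073, 0.1354]
force: [-0.7, 0.2, -0.2]
```

View pics/cmp2.png

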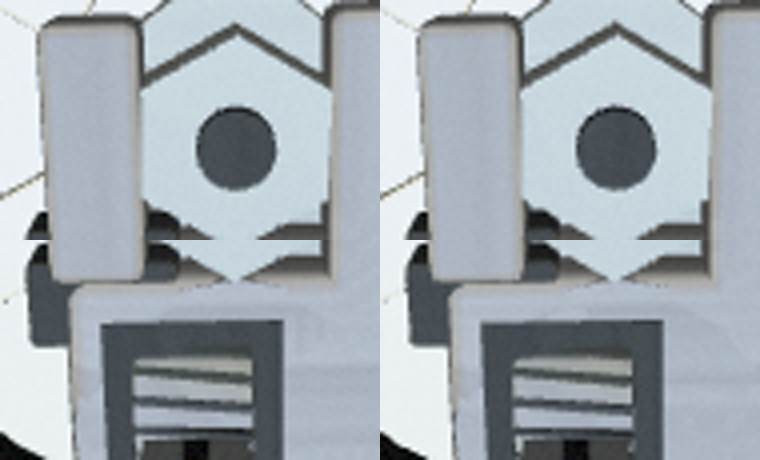

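The worm stripes are now identical before and after the stroke, and drag was about 6.5 N against the earlier 5 N. The worm has stopped and the jaw is snug. Next I'll go beside the handle on its counter-clockwise side.

```bash
f(){ grep -vE 'width'; }
python3 -m handwheel '[[[-1,0,0,-25,0],[-1,1,40,-25,0.12],[-1,3,80,-25,0.24],[-1,4,109,-25,0.25],[-1,4,109,-10,0.25],[-1,4,109,10,0.25],[-1,4,109,28,0.25],[-1,4,109,28,0.25]]]'|f
python3 - <<'E'
from h import *
c=cap('wrist')
cv2.imwrite('pics/w8.png',cv2.resize(c['image'][:,:,::-1],(800,600),interpolation=3))
E
```

```text
clock: 21.6
tool_pos: [0.6821, -0.0054, 0.1038]
tcp_rot: [[0.895, 0.445, -0.016], [0.445, -0.895, -0.003], [-0.016, -0.005, -1.0]]
force: [-0.7, 0.1, -0.6]
```

View pics/w8.png

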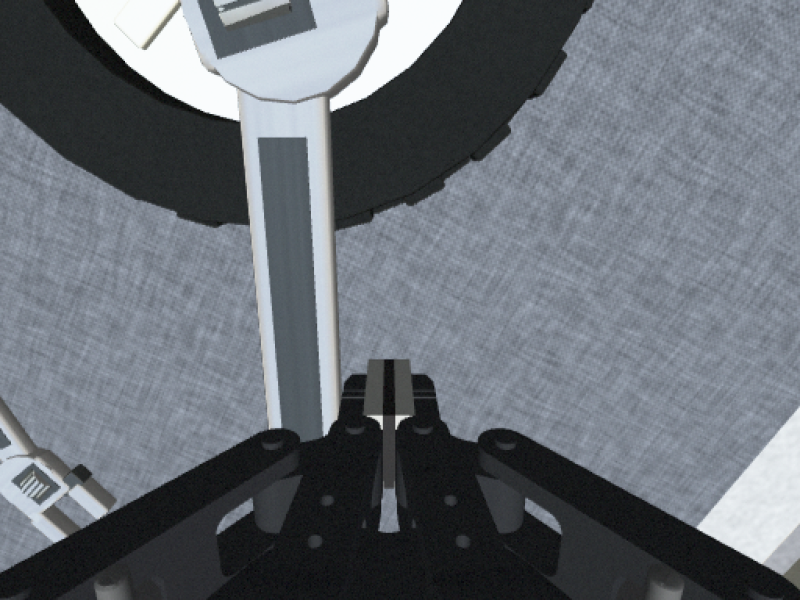

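The finger is beside the handle, with its right edge at column 338 and the finger at 367, at the right height. I'll raise 4 mm and sweep the arc about the nut.

```bash
f(){ grep -E 'clock|tool_pos|force'; }
python3 -m handwheel '[[[-1,-7.1,1.6,-4,0.05],[-1,-14.5,2.9,-4,0.1],[-1,-21.8,3.8,-4,0.15],[-1,-29.1,4.4,-4,0.2],[-1,-36.5,4.5,-4,0.25],[-1,-43.9,4.3,-4,0.3],[-1,-51.2,3.7,-4,0.35],[-1,-58.5,2.8,-4,0.4]]]'|f
python3 - <<'E'
from h import *
c=cap('wrist','w9.png')
E
```

```text
clock: 22.45
tool_pos: [0.6352, -0.0338, 0.1137]
force: [1.7, 0.4, -0.4]
```

View pics/w9.png

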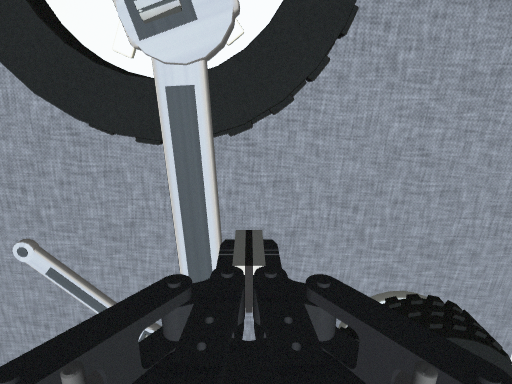

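```bash
f(){ grep -E 'clock|tool_pos|force'; }
python3 -m handwheel '[[[-1,-7.1,1.6,3,0.05],[-1,-14.5,2.9,5,0.1],[-1,-21.8,3.8,5,0.15],[-1,-29.1,4.4,5,0.2],[-1,-36.5,4.5,5,0.25],[-1,-43.9,4.3,5,0.3],[-1,-51.2,3.7,5,0.35],[-1,-58.5,2.8,5,0.4]]]'|f
python3 -m handwheel '[[[-1,-7.1,1.6,0,0.05],[-1,-14.5,2.9,0,0.1],[-1,-21.8,3.8,0,0.15],[-1,-29.1,4.4,0,0.2],[-1,-29.1,4.4,0,0.2]]]'
python3 - <<'E'
from h import *
c=cap('top');w=cap('wrist')
a=cv2.resize(c['image'][140:280,180:340,::-1],(480,420),interpolation=3);b=cv2.resize(w['image'][:,:,::-1],(320,240))
o=np.zeros((420,800,3),np.uint8);o[:,:480]=a;o[:240,480:]=b
cv2.imwrite('pics/w10.png',o)
E
```

```text
clock: 23.3
tool_pos: [0.5778, -0.0411, 0.1096]
force: [2.2, -1.7, 1.1]
clock: 23.8
tool_pos: [0.5475, -0.0354, 0.1093]
tcp_rot: [[0.858, -0.514, -0.007], [-0.514, -0.858, -0.004], [-0.004, 0.007, -1.0]]
force: [1.2, -0.6, 0.7]
width: -0.001
```

View pics/w10.png

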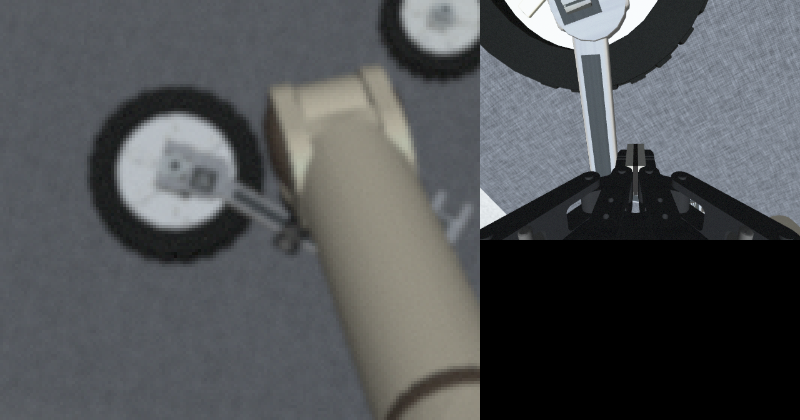

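Run:
```python
from h import *
c=cap('wrist','w11.png')
A=onz(c,176,96,.106);B=onz(c,189,264,.106);d=B-A;print(A,B,np.degrees(np.arctan2(d[1],d[0])))
```

```text
[0.55995481 0.04353663 0.106     ] [ 0.5212089  -0.02276264  0.106     ] -120.3024143357446
```

The handle has turned about 55°. I'll push a little more for margin, then back off and lift.

```bash
f(){ grep -E 'clock|tool_pos|force'; }
python3 -m handwheel '[[[-1,-7.1,1.6,0,0.05],[-1,-11.5,2.4,0,0.08],[-1,-11.5,2.4,0,0.08],[-1,-11.5,2.4,0,0.08]]]'|f
python3 -m handwheel '[[[-1,6,0,0,0],[-1,25,0,0,0],[-1,30,0,-20,0],[-1,30,0,-60,0],[-1,30,-20,-100,0],[-1,30,-30,-120,0],[-1,30,-30,-120,0],[-1,30,-30,-120,0]]]'|f
python3 - <<'E'
from h import *
c=cap('wrist')
cv2.imwrite('pics/w12.png',cv2.resize(c['image'][:,:,::-1],(800,600),interpolation=3))
E
```

```text
clock: 24.35
tool_pos: [0.5362, -0.0312, 0.1083]
force: [1.5, -0.9, 2.2]
clock: 25.15
tool_pos: [0.5784, -0.0243, 0.2272]
force: [0.5, -0.3, 0.1]
```

View pics/w12.png

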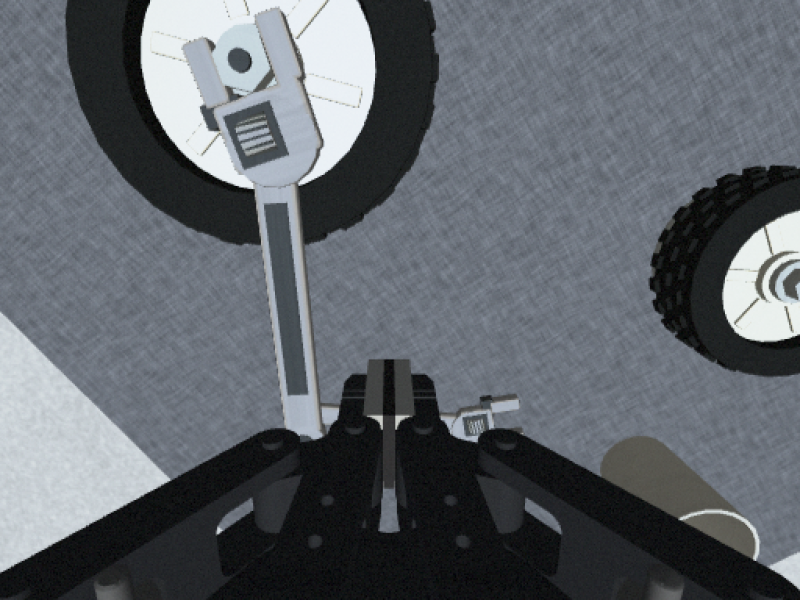

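Run:
```python
from h import *
c=cap('wrist');k=.64;o=bot.get_obs()
g=lambda u,v,z:onz(c,u*k,v*k,z)
A=g(276,205,.106);B=g(297,393,.106);d=B-A;print('handle',np.degrees(np.arctan2(d[1],d[0])))
N=g(239,60,.1125);M=(g(228,98,.108)+0)
print('nut',N)
# jaw inner edges: right jaw (270,48)->(283,84)?; left jaw right edge at (207,42)->(228,98)
L1,L2=g(208,45,.108),g(227,98,.108);R1=g(277,70,.108)
e=(L2-L1)[:2];e/=np.linalg.norm(e);n=np.array([-e[1],e[0]]);print('gap mm',abs(n@(R1-L1)[:2])*1e3,'jaw ang',np.degrees(np.arctan2(-e[1],-e[0])))
cap0=cap('scene');print(o['force'],o['clock'])
cv2.imwrite('pics/s.png',cap0['image'][120:260,90:390,::-1])
```

```text
handle -123.20147305367499
nut [0.58602658 0.10637182 0.1125    ]
gap mm 27.05126302195043 jaw ang 70.30625204166894
[-0.26944137  0.63332345  0.00643598] 25.25
```

```bash
python3 -m handwheel '[[[-1,0,0,0,0],[-1,0,0,0,0],[-1,0,0,0,0]]]'
python3 - <<'E'
import cv2
i=cv2.imread('pics/s.png');cv2.imwrite('pics/s2.png',cv2.resize(i,(780,364),interpolation=2))
E
```

```text
clock: 25.6
tool_pos: [0.5786, -0.0244, 0.2273]
tcp_rot: [[0.814, -0.581, -0.01], [-0.581, -0.814, -0.003], [-0.007, 0.008, -1.0]]
force: [-0.9, -0.8, -0.5]
width: 0.002
```

Run:
```python
from h import *
c=cap('wrist');N=np.array([.5860,.1064,.108]);im=c['image'].astype(np.float32)
yaw=np.radians(-123.2-165);x=np.array([np.cos(yaw),np.sin(yaw),0]);y=np.array([-x[1],x[0],0])
for off in(.004,.007,-.006):
  ys=np.arange(-26,27,1.)
  P=[proj(c,N+x*off+y*s*1e-3) for s in ys]
  m=np.float32(P)[None]
  v=cv2.remap(im,m[...,0].copy(),m[...,1].copy(),cv2.INTER_LINEAR)[0]
  print(off,' '.join(f'{int(s)}:{int(a[0])},{int(a[1]-a[0])}' for s,a in zip(ys,v)))
```

```text
0.004 -26:85,2 -25:136,0 -24:173,3 -23:172,9 -22:174,9 -21:173,9 -20:173,10 -19:173,10 -18:175,9 -17:177,9 -16:172,10 -15:172,9 -14:171,8 -13:168,0 -12:162,11 -11:201,15 -10:201,13 -9:201,15 -8:199,16 -7:199,16 -6:197,15 -5:186,14 -4:90,8 -3:70,5 -2:71,6 -1:67,7 0:68,6 1:67,7 2:69,6 3:70,6 4:70,8 5:70,6 6:152,13 7:198,15 8:198,15 9:199,15 10:197,15 11:198,14 12:187,8 13:169,7 14:172,10 15:175,9 16:170,8 17:169,8 18:169,9 19:169,8 20:171,9 21:171,10 22:170,10 23:170,7 24:180,5 25:234,5 26:234,5
0.007 -26:89,2 -25:127,0 -24:175,2 -23:171,8 -22:174,8 -21:172,10 -20:175,9 -19:173,9 -18:177,10 -17:176,8 -16:173,8 -15:173,9 -14:171,8 -13:145,1 -12:175,12 -11:201,15 -10:200,15 -9:198,17 -8:199,14 -7:199,14 -6:200,15 -5:201,15 -4:201,14 -3:195,14 -2:168,13 -1:100,9 0:69,9 1:85,8 2:71,7 3:106,9 4:177,14 5:199,15 6:197,15 7:201,15 8:200,14 9:198,17 10:201,15 11:197,14 12:185,8 13:171,4 14:173,10 15:173,8 16:169,10 17:169,9 18:169,9 19:170,9 20:170,8 21:171,10 22:171,9 23:172,7 24:155,5 25:223,5 26:234,6
-0.006 -26:74,0 -25:141,0 -24:176,2 -23:174,9 -22:173,8 -21:173,9 -20:175,10 -19:174,10 -18:175,10 -17:174,9 -16:172,8 -15:171,9 -14:171,7 -13:173,0 -12:92,3 -11:129,7 -10:183,13 -9:196,16 -8:196,15 -7:197,15 -6:199,13 -5:197,14 -4:198,14 -3:198,14 -2:199,14 -1:197,16 0:198,15 1:197,16 2:198,16 3:199,14 4:198,15 5:198,15 6:198,15 7:198,15 8:196,15 9:195,15 10:171,13 11:117,4 12:150,0 13:171,4 14:174,9 15:173,9 16:170,11 17:170,10 18:170,9 19:172,8 20:172,9 21:170,10 22:171,10 23:170,7 24:203,3 25:233,5 26:234,5
```

The jaw faces lie at about ±12.2 mm from the axis, flush on the nut's flats. The handle has turned about 58° and the tool is clear, so I'll hand in.

```bash
python3 -c "
from workcell import bot
print(bot.sign_off())"
```

```text
the job is handed in; nothing more can be done
None
```

I closed the jaw snug on the nut, then pushed the handle about 58° clockwise, backed off, lifted clear and handed in at about 26 s. No verdict was reported.

- **Snug jaw:** I stroked the worm six times, mostly at 7–12 N with one 14 N reading against the 17 N limit. I stopped when its stripes no longer moved between pictures and the drag had risen from about 5 N to 6.5 N.
- **Tightening:** The closed fingertip pushed the handle around an arc about the nut. The handle angle went from −66° (taken before the jaw was snug) to −123°. Starting from about −64° to −65° once snug, the nut turned an estimated 55–59°, inside the 45–80° window.
- **Final fit:** A line sampled across the nut puts the jaw faces about 24.4 mm apart and flush on the flats. The wrench had slid about 3 mm forward on the nut during the stroking, within the 6 mm allowed.
- **Check that disagreed:** An earlier gap estimate from hand-picked pixels gave 27 mm. I put this down to poor picking, because the sampled line contradicted it.
- **Not checked:** The picture limit stopped the last scene view. I did not confirm the speaker and screwdriver afterwards. The cup looked upright in the last wrist picture, and the path stayed clear of all three with no unexpected forces.

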